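# Stack a bin, turned half round, over the nut bark

### The arm

A 7-joint arm with a two-finger parallel gripper is mounted at the origin on the work surface. World frame = base frame: x ahead of the robot, y to its left, z up, the work surface at z = 0. Lengths are in m, angles in rad, forces in N, time in s.
With the tool pointing down it reaches from about 0.4 to 0.875 m from the base axis. Payload 6.5 kg.
Tool frame: the origin (TCP) lies between the finger pads; the fingertips stand 8 mm ahead of it and the grasp point (between the pads) lies 11 mm behind it; z points along the fingers, y is the line along which they close (so a half turn about z gives the same grasp; the last joint's range is limited). The gripper opens to 88 mm and grips with 3 to 60 N. Pads are 18 mm wide; open, the fingers measure 123 mm over their backs; the gripper's body (75 mm by 187 mm) begins 45 mm behind the grasp point.
Start: joints at [1.224, 0.536, -0.004, 1.538, 0.003, 1.067, -0.071], TCP at [0.18, -0.625, 0.247] pointing down, gripper open.
Joint ranges: [-2.7, 2.7], [-0.37, 2.16], [-1.27, 1.26], [0.24, 2.4], [-1.31, 4.45], [0.19, 1.91], [-2.76, 2.76]. Speed limits (rad/s): [2.39, 2.39, 3.14, 3.14, 3.14, 3.14, 3.14].

### API

Orientations are given as a unit quaternion [x, y, z, w].
In Python, from station import monitor, snapshot, ticket, boxes_of, spot_point gives the robot as it stands.
- The arm moves only by the tool play_rows, never from a script. Its argument "plan" is one flat list of numbers, 7 for each row, row after row: the shift along the tool's x, y, z in m, then the turn, a rotation vector about the tool's x, y, z in rad, then the opening in per cent of the stroke, from 0 (shut) to 100 (fully open). A call has 1 to 12 rows; each row is the pose to reach, as a shift and turn from the pose commanded when the call began, along the tool's axes at that moment; what a row does not reach only later rows make up. A row lasts 1/12 s, in which the tool goes at most 41.7 mm and 7.16 degrees, less where a joint would pass 70% of its speed; a pose out of reach is approached as far as the arm can. A call with a gripper value outside its range is refused whole. The fingers move at their own pace and stop on an object; "squeeze" is the grip in N (left out, the last holds). Time passes only in rows, so rows that repeat a pose let the fingers close. It gives the time, the measured TCP pose, the force, the opening and the grip force at its end, in the units of the state.
- monitor.get_obs(): the state, without advancing time (a new reading comes with each control period).
- snapshot(name): name is "scene" or "top" or "wrist"; returns a dict with "frame" (420x560x3 uint8, red, green, blue), "range_z" (420x560 float32, m along the optical axis (not along the pixel's ray), 0 where there is no reading), "K" (3x3 intrinsics, pixels), "dist" ([k1, k2, p1, p2, k3] as OpenCV has them; the pictures are not rectified), "extrinsics" (4x4, takes a point from world to camera coordinates). Camera axes: x right, y up, looking along -z (the intrinsics and any distortion apply to the point x, -y, -z); pixel columns grow to the right and rows downward; lengths in m; the calibration is good to about 2 mm. A picture is of the moment at which its call begins.
- ticket.sign_off(): hands the job in; it is judged then, once.
Trained networks look in the newest picture that a camera, given by its name, has taken for a name from the list of things; names that differ only in an ending like _2 or _b are one class to them, and where a whole thing is asked for, a point or a joint stands for the part that bears it (a point fixed in the world has none). Each returns a list of dicts, best first, with "score" (0 to 1); they miss things now and then, are a little off and sometimes report something else, mostly with a low value. They report only what shows in the picture. A call takes as long as a camera call. They do not tell look-alikes from the thing itself.
- boxes_of(camera, query): "xyz" ([x, y, z] in m, in world coordinates, good to about 4 mm: the middle of the surface that is visible of it).
- spot_point(camera, query): "xyz" ([x, y, z] in m, in world coordinates, good to about 4 mm: a listed point, or the origin of a listed thing).
The state is a dict: "clock": time; "joint_pos": joint angles; "qvel": joint speeds; "joint_torque": joint torques, N m; "position": TCP position; "tool_rot": TCP orientation; "wrist_force": force on the tool from outside, world axes, zero at the start; "moment": the same for the moment, N m; "width": opening from 0.0 (shut) to 1.0 (fully open); "gripper_force": force on a finger pad.
Only numpy, scipy, OpenCV 4.12 (cv2) and the standard library are available. Lean on these libraries where they do the work, as an engineer would, in place of code of your own. Each camera call takes 0.05 s, during which the arm holds its last target. There are 200 camera calls.

### The job

Take the empty bin out of its twin on the slanted rack and stack it squarely on the bin of chocolate nut bark, turned so that the two red ends are at opposite ends and it stands level on the inside ledges instead of nesting onto the bark. Do not press on the bark, let go only once the bin is down on the ledges, and leave the filled bin and everything else where they are.

Things in the scene. Friction and masses are not known exactly. Their poses are not given: they have to be found in the camera images.
- empty_bin: Loose empty white bin to move, 0.13 kg, one red end with red tab. Origin: centre of underside; x along its length to the red end, z out of its top. 74 mm high, two tiers. z 0-40: outside 133 (x) by 46 mm (y). z 37-74: outside 170 by 60, inside 164 by 54, walls 3; tab 12 mm out, 40 wide. Starts nested in its twin, tilted 30 deg (red end up), underside 40 mm above the twin's.
- filled_bin: The bin of bark: an identical loose bin, same frame, about 0.5 kg, level on the wooden board (24 mm thick). Its red end points the same way as the empty bin's at the start, within about 0.7 rad, roughly away from the robot. An empty bin stacked on its ledges (red ends opposite) has its underside 68 mm above this origin, with 3.5 mm (x) and 4 mm (y) of play each way; red ends together it nests.
- empty_bin_grip (a point): Point inside the empty bin on its middle axis, 57 mm above its underside, halfway up the upper tier. The flat 60 mm wide sides here (across y) are the place to grip; the upper tier (37 mm tall) stands clear of the twin at the start.
- empty_bin_foot (a point): Underside of the empty bin's middle foot at its plain end (72.5 mm from centre). Feet are 12 mm long, 6 mm high, flush with the underside, on the ends of the lower tier: one in the middle (y -6 to 6 mm) at the plain end, two outer ones (y 10.5 to 23 mm either side) at the red end.
- filled_bin_ledge (a point): Top of the filled bin's middle ledge at its red end, 68 mm above its underside, 6 mm below its rim. Ledges are 12 mm deep, inside the ends of the upper tier: one in the middle (y -6 to 6 mm) at the red end, two at the sides (y 10.5 to 27 mm either side) at the plain end. Feet of a bin turned half round stand on them; otherwise they pass beside them.
- empty_bin_red (a point): Middle of the empty bin's rim at its red end (83.5 mm from its centre, 74 mm above its underside).
- filled_bin_red (a point): The same point on the filled bin.
- bark: The dark chocolate nut bark inside the filled bin, fixed to it; same origin and axes as the filled bin. Its top lies about 50 mm above that bin's underside, 18 mm below the ledge tops.
- rack: Fixed metal rack, 173 mm deep, 110 wide, its shelf sloping 30 degrees down towards the front, the twin bin fixed in it. Origin: centre of its foot; x to its high rear edge (135 mm high, away from the robot), y left, z up. The twin's underside centre is at (0, 0, 85) mm; the bins' lengths (to the red end) run along (0.866, 0, 0.5), their tops point along (-0.5, 0, 0.866). Nothing stands above.
- board: Fixed wooden chopping board, 270 (x) by 220 (y) by 24 mm; origin under its centre. It carries the filled bin and the bark slab.
- bark_slab: Loose bystander: slab of nut bark 85 by 45 by 18 mm on the board, to the right of the filled bin.
- spatula: Loose bystander: 200 mm spatula lying flat on the table between rack and board.
- steel_cup: Loose bystander: steel cup, 60 mm wide and 70 mm high, between rack and board at the far side.
- nut_jar: Loose bystander: amber jar, 72 mm wide, 110 mm high, far to the left.
- bowl: Loose bystander: white bowl, 150 mm wide, 60 mm high, far to the right.
- scraper: Loose bystander: steel bench scraper with a black grip, 110 mm long, 110 mm wide, lying far to the left.
There are look-alikes about, which are no part of the job. Leave any blue look-alike of the empty_bin alone. What is shaped like the filled_bin but pink is not meant.

How it is judged:
By the outcome, as a careful person would: the job done as asked, in the order asked, and still so for the second after the job is handed in, with the robot touching nothing.
It also fails if it takes over 45 s, if anything falls off the work surface, if the arm or the gripper's body presses on something with over 40 N, if the wrist force passes 120 N, or if a joint passes its speed limit or range.

## Working session

There is one attempt and no reset: what is moved stays moved. The work goes in short steps, Python scripts to look and compute and a tool call to move; the robot and the scene stay as the last step left them, time stands still between calls to the robot, and variables do not carry over. Pictures are saved under pics/ and viewed, at most 10 in all, crops included, and the job is handed in when it is done.

Besides the shell and the picture viewer there is one more tool, called after "Call:" by a JSON object that holds its "name" and its "arguments". play_rows: Moves the arm, as the interface text tells. Its arguments: {"type":"object","properties":{"plan":{"type":"array","items":{"type":"number"}},"squeeze":{"type":"number"}},"required":["plan"]}

```bash
mkdir -p pics; ls; cat > h.py <<'E'
import numpy as np, cv2
from scipy.spatial.transform import Rotation as R
from station import monitor, snapshot, ticket, boxes_of, spot_point
def pts(s):
    h,w=s["range_z"].shape; u,v=np.meshgrid(np.arange(w),np.arange(h))
    n=cv2.undistortPoints(np.stack([u,v],-1).reshape(-1,1,2).astype(float),s["K"],np.array(s["dist"])).reshape(h,w,2)
    z=s["range_z"]; c=np.stack([n[...,0]*z,-n[...,1]*z,-z],-1)
    E=np.array(s["extrinsics"]); return (c-E[:3,3])@E[:3,:3]
def px(s,P):
    E=np.array(s["extrinsics"]); c=np.atleast_2d(P)@E[:3,:3].T+E[:3,3]; c=c*[1,-1,-1]
    return cv2.projectPoints(c,np.zeros(3),np.zeros(3),s["K"],np.array(s["dist"]))[0].reshape(-1,2)
def save(n,im): cv2.imwrite("pics/"+n,np.ascontiguousarray(im[...,::-1]))
E
python3 - <<'E'
from h import *
ims=[]
for c in ["scene","top"]:
    s=snapshot(c); ims.append(s["frame"])
    for q in ["empty_bin_grip","empty_bin_red","empty_bin","filled_bin","filled_bin_red","filled_bin_ledge","rack"]:
        for d in spot_point(c,q)[:3]: print(c,q,np.round(d["xyz"],3),round(d["score"],2),px(s,d["xyz"])[0].round())
save("a.png",cv2.resize(ims[0],(800,600))); save("b.png",cv2.resize(ims[1],(800,600)))
print(monitor.get_obs())
E
```

```text
pics
scene empty_bin_grip [0.512 0.236 0.163] 0.55 [337. 154.]
scene empty_bin_red [0.226 0.274 0.034] 0.94 [271. 137.]
scene empty_bin_red [0.576 0.231 0.222] 0.62 [355. 151.]
scene empty_bin [0.542 0.235 0.12 ] 0.8 [343. 168.]
scene empty_bin [0.339 0.296 0.027] 0.79 [300. 148.]
scene empty_bin [ 0.559  0.517 -0.002] 0.53 [385. 143.]
scene filled_bin [ 0.213 -0.327 -0.002] 0.84 [152. 260.]
scene filled_bin_red [ 0.573 -0.193  0.099] 0.85 [271. 274.]
scene filled_bin_red [ 0.157 -0.382  0.073] 0.7 [121. 251.]
scene filled_bin_ledge [ 0.163 -0.381  0.067] 0.94 [123. 252.]
scene filled_bin_ledge [ 0.561 -0.19   0.094] 0.73 [268. 272.]
scene filled_bin_ledge [ 0.466 -0.304  0.024] 0.68 [219. 295.]
scene rack [ 0.559  0.229 -0.005] 0.56 [343. 195.]
top empty_bin_grip [0.312 0.244 0.037] 0.97 [183. 251.]
top empty_bin_grip [0.514 0.238 0.171] 0.67 [179. 181.]
top empty_bin_red [0.578 0.23  0.224] 0.83 [179. 156.]
top empty_bin_red [0.227 0.282 0.031] 0.72 [170. 278.]
top empty_bin [0.541 0.232 0.119] 0.87 [185. 174.]
top empty_bin [0.339 0.295 0.021] 0.8 [168. 242.]
top filled_bin [ 0.49
[... 395 characters left out ...]
_pos': array([ 1.22373803,  0.53639305, -0.00441468,  1.53787358,  0.00260386,
        1.0672782 , -0.07120459]), 'qvel': array([ 0.00175059,  0.00039075, -0.00013616, -0.00032312, -0.0004643 ,
        0.00070639, -0.00086061]), 'joint_torque': array([-2.03316772e-04, -5.70849109e+01,  9.89336483e-01, -2.51905507e+01,
       -5.63041214e-02,  1.08538818e-02,  6.46206809e-05]), 'position': array([ 0.18018079, -0.62454221,  0.24673058]), 'tool_rot': array([ 9.90152775e-01,  1.39991002e-01, -6.45165168e-06,  2.87440052e-05]), 'wrist_force': array([ 0.26205816, -0.58519817,  0.83418105]), 'moment': array([ 0.01589468, -0.03971179,  0.00971183]), 'gripper_force': 0.0, 'width': 0.9979628375532348}
```

View pictures.

View pics/a.png

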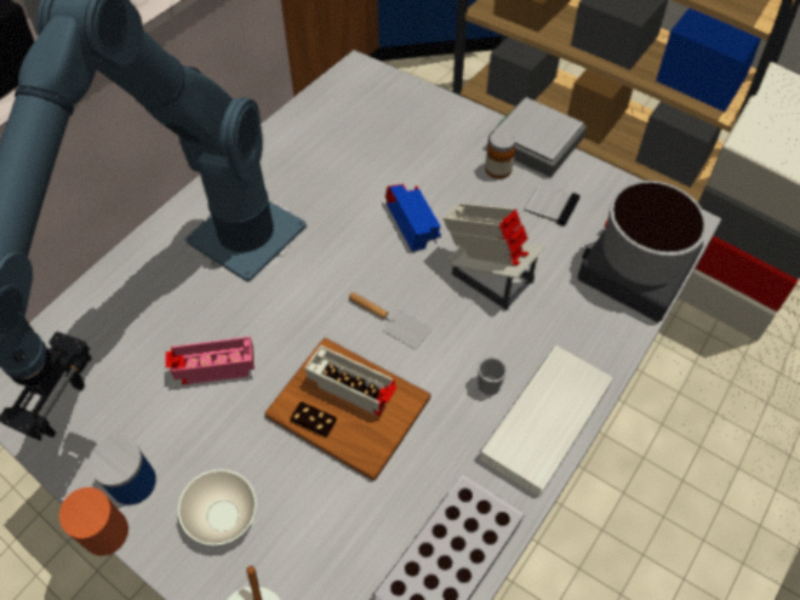

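View pics/b.png

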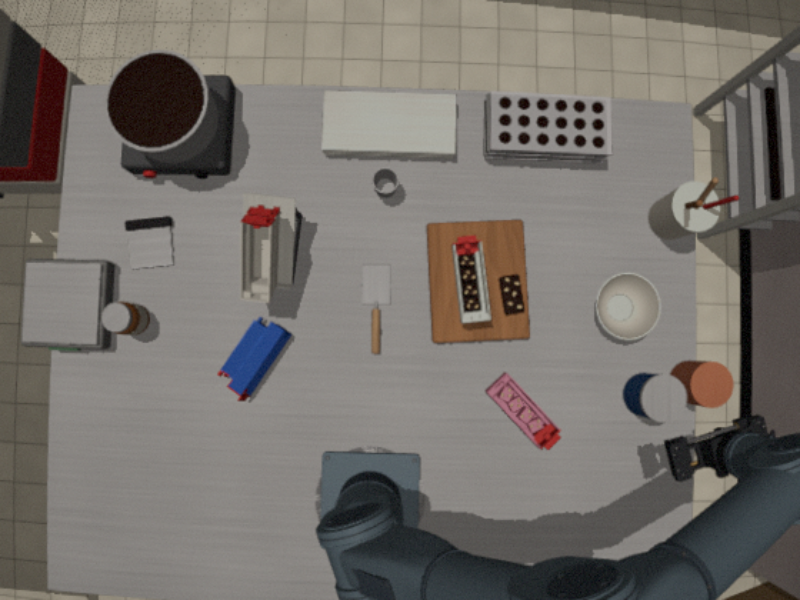

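```bash
python3 - <<'E'
from h import *
def sel(P,c,r,zr): 
    return (np.hypot(P[...,0]-c[0],P[...,1]-c[1])<r)&(P[...,2]>zr[0])&(P[...,2]<zr[1])
A=[];B=[]
crops=[]
for c in ["top","scene"]:
    s=snapshot(c);P=pts(s);f=s["frame"].astype(int);v=s["range_z"]>0
    Q=P[v&sel(P,(.491,-.201),.13,(.088,.11))];
    print(c,len(Q),cv2.minAreaRect(Q[:,:2].astype(np.float32)*1000),Q[:,2].mean()); 
    # rack bin: rotate coordinates assuming tilt about y (yaw small) 
    M=v&sel(P,(.53,.235),.17,(.09,.3))
    for yaw in (-.12,-.1,-.08,-.04,0,.04,.08):
        d=np.array([np.cos(yaw)*.866,np.sin(yaw)*.866,.5]);n=np.array([-.5*np.cos(yaw),-.5*np.sin(yaw),.866]);y=np.array([-np.sin(yaw),np.cos(yaw),0])
        q=P[M]-[.541,.234,.1195]; L=np.stack([q@d,q@y,q@n],-1)
        T=L[(L[:,2]>.066)&(L[:,2]<.09)&(abs(L[:,0])<.1)]
        k=T[abs(T[:,0])<.075]; a=k[k[:,1]>0.012];b=k[k[:,1]<-.012]
        pa=np.polyfit(a[:,0],a[:,1],1) if len(a)>5 else 0;pb=np.polyfit(b[:,0],b[:,1],1) if len(b)>5 else 0
        print(yaw,len(T),len(a),len(b),np.round(pa,3),np.round(pb,3),np.percentile(T,[2,98],axis=0).round(4).tolist())
    for p in ((.53,.235,.17),(.49,-.2,.1)):
        u=px(s,p)[0].astype(int);crops.append(cv2.resize(s["frame"][max(0,u[1]-45):u[1]+45,u[0]-45:u[0]+45],(300,300),interpolation=cv2.INTER_CUBIC))
save("c.png",np.vstack([np.hstack(crops[:2]),np.hstack(crops[2:])]))
E
```

```text
top 325 ((494.72979736328125, -204.2227325439453), (182.30294799804688, 60.98413848876953), 7.749324321746826) 0.09718335133950547
-0.12 329 71 90 [0.056 0.024] [-0.003 -0.029] [[-0.0842, -0.0328, 0.0665], [0.0971, 0.0271, 0.0778]]
-0.1 329 70 90 [0.038 0.025] [-0.022 -0.028] [[-0.0841, -0.0313, 0.0667], [0.0969, 0.0268, 0.0779]]
-0.08 329 70 90 [0.031 0.025] [-0.029 -0.028] [[-0.084, -0.0302, 0.0667], [0.0969, 0.0271, 0.0781]]
-0.04 329 69 87 [-0.005  0.027] [-0.055 -0.027] [[-0.0841, -0.0305, 0.0665], [0.0972, 0.0296, 0.0778]]
0 327 63 90 [-0.045  0.028] [-0.075 -0.026] [[-0.0843, -0.0314, 0.0664], [0.0972, 0.0333, 0.0778]]
0.04 326 61 89 [-0.08  0.03] [-0.107 -0.024] [[-0.0846, -0.0323, 0.0663], [0.0973, 0.0371, 0.0782]]
0.08 317 58 85 [-0.105  0.031] [-0.137 -0.023] [[-0.0848, -0.0332, 0.0664], [0.0971, 0.0408, 0.0785]]
scene 457 ((492.0881042480469, -204.52291870117188), (185.272705078125, 66.03570556640625), 8.116302490234375) 0.09572079150834609
-0.12 261 88 77 [0.028 0.024] [ 0.031 -0.033] [[-0.087, -0.0362, 0.0664], [0.0938, 0.0281, 0.0753]]
-0.1 267 87 83 [0.01  0.025] [ 0.012 -0.032] [[-0.0873, -0.035, 0.0662], [0.0935, 0.0283, 0.0754]]
-0.08 265 84 82 [-0.005  0.026] [-0.006 -0.031] [[-0.0875, -0.0342, 0.0663], [0.0932, 0.0295, 0.0755]]
-0.04 267 79 88 [-0.033  0.027] [-0.042 -0.03 ] [[-0.0876, -0.0344, 0.0662], [0.0927, 0.0316, 0.0758]]
0 271 76 94 [-0.061  0.028] [-0.076 -0.028] [[-0.0879, -0.0348, 0.0662], [0.0924, 0.0345, 0.0763]]
0.04 267 70 97 [-0.093  0.03 ] [-0.107 -0.027] [[-0.0879, -0.0357, 0.0663], [0.0924, 0.0382, 0.0769]]
0.08 267 64 103 [-0.127  0.031] [-0.141 -0.026] [[-0.088, -0.0369, 0.0663], [0.0924, 0.0419, 0.0774]]
```

View pics/c.png

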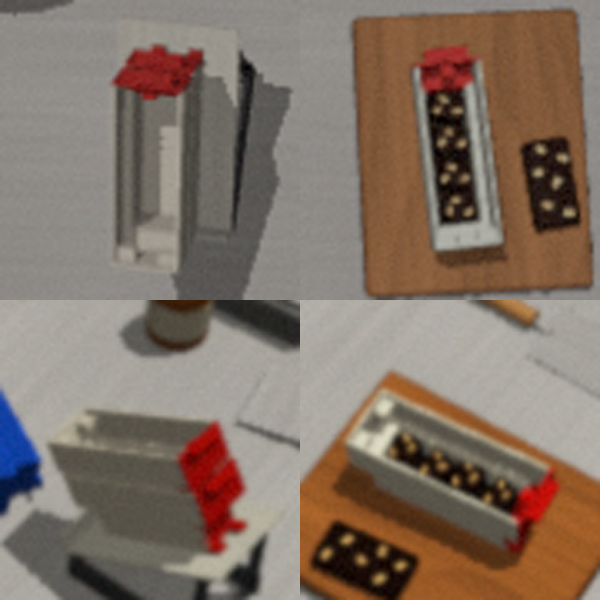

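The targets are the white empty bin on the rack (top crop, upper left) and the white bark bin on the board. The blue bin at (255,358) and the pink one at (523,410) in the top picture are look-alikes. The red ends point away from the robot, and the sizes match the description (182 mm including the tab, by 61 mm).

```bash
cat >> h.py <<'E'
def axes(yaw,tilt=0): # bin frame
    return R.from_euler("ZY",[yaw,-tilt]).as_matrix()
def tool(B): # tool x=-bin x, y=bin y, z=-bin z
    return B@np.diag([-1,1,-1.])
def go(p,Rm,frm=None):
    if frm is None:
        o=monitor.get_obs(); frm=(o["position"],R.from_quat(o["tool_rot"]).as_matrix())
    print("shift",np.round(frm[1].T@(np.array(p)-frm[0]),4),"turn",np.round(R.from_matrix(frm[1].T@Rm).as_rotvec(),4))
    return np.array(p),Rm
EB=np.array([.541,.232,.1195]); EY=-.085
E
python3 - <<'E'
from h import *
f=go([.45,-.38,.40],tool(axes(1.6-np.pi)))
B=axes(EY,np.pi/6)
f=go([.47,.15,.40],tool(axes(2.9-np.pi)),f)
f=go(EB+B@[0,0,.049+.1],tool(B),f)
E
```

```text
shift [ 0.3271 -0.1602 -0.1533] turn [ 0.0000e+00  1.0000e-04 -1.3192e+00]
shift [0.5292 0.0355 0.    ] turn [ 0.   0.  -1.3]
shift [0.0243 0.085  0.1515] turn [-0.041  -0.5225 -0.153 ]
```

Call:
{"name": "play_rows", "arguments": {"plan": [0.33,-0.16,-0.153,0,0,-1.32,100,0.33,-0.16,-0.153,0,0,-1.32,100,0.33,-0.16,-0.153,0,0,-1.32,100,0.33,-0.16,-0.153,0,0,-1.32,100,0.33,-0.16,-0.153,0,0,-1.32,100,0.33,-0.16,-0.153,0,0,-1.32,100,0.33,-0.16,-0.153,0,0,-1.32,100,0.33,-0.16,-0.153,0,0,-1.32,100,0.33,-0.16,-0.153,0,0,-1.32,100,0.33,-0.16,-0.153,0,0,-1.32,100,0.33,-0.16,-0.153,0,0,-1.32,100,0.33,-0.16,-0.153,0,0,-1.32,100]}}

```text
clock: 1.9
position: [0.4543, -0.378, 0.4005]
tool_rot: [0.694, 0.72, 0.0, 0.001]
wrist_force: [0.0, -0.5, -0.8]
width: 0.997
gripper_force: 0.0
```

Call:
{"name": "play_rows", "arguments": {"plan": [0.53,0.035,0,0,0,-1.3,100,0.53,0.035,0,0,0,-1.3,100,0.53,0.035,0,0,0,-1.3,100,0.53,0.035,0,0,0,-1.3,100,0.53,0.035,0,0,0,-1.3,100,0.53,0.035,0,0,0,-1.3,100,0.53,0.035,0,0,0,-1.3,100,0.53,0.035,0,0,0,-1.3,100,0.53,0.035,0,0,0,-1.3,100,0.53,0.035,0,0,0,-1.3,100,0.53,0.035,0,0,0,-1.3,100,0.53,0.035,0,0,0,-1.3,100]}}

```text
clock: 2.9
position: [0.4706, 0.1206, 0.3995]
tool_rot: [0.122, 0.993, -0.001, 0.0]
wrist_force: [0.9, -0.2, -0.6]
width: 1.001
gripper_force: 0.0
```

```bash
python3 - <<'E'
from h import *
o=monitor.get_obs();print(o["joint_pos"],o["position"],o["clock"])
B=axes(EY,np.pi/6); go(EB+B@[0,0,.049+.1],tool(B))
E
```

```text
[ 0.41966265  0.20327189 -0.87818831  1.71519823  0.16311545  1.29935489
  0.83469671] [0.47062356 0.12060927 0.39953699] 2.9
shift [0.0322 0.1135 0.1509] turn [-0.0426 -0.5221 -0.1547]
```

Call:
{"name": "play_rows", "arguments": {"plan": [0.032,0.114,0.151,-0.043,-0.522,-0.155,100,0.032,0.114,0.151,-0.043,-0.522,-0.155,100,0.032,0.114,0.151,-0.043,-0.522,-0.155,100,0.032,0.114,0.151,-0.043,-0.522,-0.155,100,0.032,0.114,0.151,-0.043,-0.522,-0.155,100,0.032,0.114,0.151,-0.043,-0.522,-0.155,100,0.032,0.114,0.151,-0.043,-0.522,-0.155,100,0.032,0.114,0.151,-0.043,-0.522,-0.155,100,0.032,0.114,0.151,-0.043,-0.522,-0.155,100]}}

```text
clock: 3.65
position: [0.4676, 0.2375, 0.249]
tool_rot: [0.041, 0.965, -0.01, 0.258]
wrist_force: [0.7, 0.1, 0.7]
width: 0.999
gripper_force: 0.0
```

```bash
python3 - <<'E'
from h import *
o=monitor.get_obs();print(o["joint_pos"],o["position"],o["clock"])
s=snapshot("wrist");save("w1.png",s["frame"]);P=pts(s);v=s["range_z"]>0
print(spot_point("wrist","empty_bin_grip"),spot_point("wrist","empty_bin_red"))
B=axes(EY,np.pi/6);L=(P-EB)@B
M=v&(abs(L[...,0])<.1)&(abs(L[...,1])<.05)&(L[...,2]>.066)&(L[...,2]<.085)
T=L[M];print(len(T),T.min(0),T.max(0),np.percentile(T,[2,98],axis=0),cv2.minAreaRect(T[:,:2].astype(np.float32)*1000),np.median(T[:,2]))
for lo in (-.07,-.04,-.01,.02,.05):
    k=T[(T[:,0]>lo)&(T[:,0]<lo+.03)]; print(lo,len(k),k[:,1].min(),k[:,1].max())
go(EB+B@[0,0,.049],tool(B))
E
```

```text
[-0.06226673  0.25706379 -0.81732273  2.16661243  1.00892398  0.72057711
 -0.10996564] [0.46759259 0.23746547 0.24903876] 3.65
[{'xyz': [0.5138, 0.2365, 0.1666], 'score': 0.81}] [{'xyz': [0.5763, 0.2288, 0.2233], 'score': 0.81}]
4536 [-0.08586805 -0.02794749  0.06600143] [0.09091421 0.0328911  0.0750854 ] [[-0.08516972 -0.02720167  0.0662322 ]
 [ 0.08854741  0.03218453  0.0741589 ]] ((2.6113967895507812, 2.3524932861328125), (60.462890625, 176.74276733398438), 89.7777328491211) 0.07242323447707005
-0.07 496 -0.02766647696299477 0.03283310166637951
-0.04 460 -0.027716155596817577 0.0325662189021538
-0.01 399 -0.027886130224937463 0.03237618404753351
0.02 354 -0.027947489998126924 0.03228395652861828
0.05 474 -0.027328253460310675 0.032389277570286076
shift [0.0022 0.0007 0.1003] turn [ 0.0015  0.0008 -0.0019]
```

View pics/w1.png

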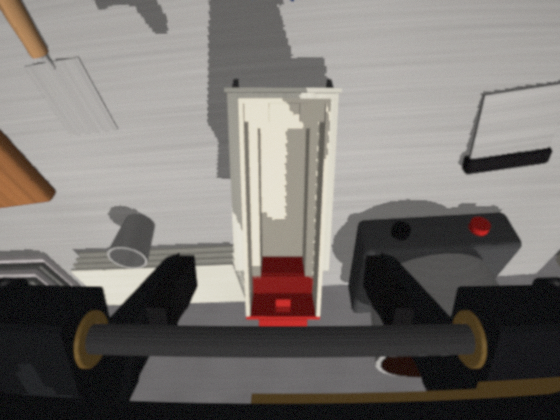

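Call:
{"name": "play_rows", "arguments": {"plan": [0.002,0.003,0.02,0,0,-0.005,100,0.002,0.003,0.045,0,0,-0.005,100,0.002,0.003,0.07,0,0,-0.005,100,0.002,0.003,0.085,0,0,-0.005,100,0.002,0.003,0.095,0,0,-0.005,100,0.002,0.003,0.1,0,0,-0.005,100,0.002,0.003,0.1,0,0,-0.005,100,0.002,0.003,0.1,0,0,-0.005,100]}}

```text
clock: 4.47
position: [0.5158, 0.2375, 0.1618]
tool_rot: [0.038, 0.965, -0.01, 0.259]
wrist_force: [0.4, -1.3, 0.7]
width: 1.0
gripper_force: 0.0
```

```bash
python3 - <<'E'
from h import *
o=monitor.get_obs();print(o["joint_pos"],o["wrist_force"],o["clock"])
B=axes(EY,np.pi/6);go(EB+B@[0,.0023,.049],tool(B))
E
```

```text
[-0.14666008  0.48233094 -0.6826014   2.14994937  1.34984715  0.67919699
 -0.36456428] [ 0.42302935 -1.28723306  0.70964665] 4.4667
shift [-0.001  -0.001   0.0004] turn [0.0026 0.0002 0.0055]
```

Well centred; close on it.

Call:
{"name": "play_rows", "arguments": {"plan": [0,-0.001,0,0,0,0.004,70,0,-0.001,0,0,0,0.004,55,0,-0.001,0,0,0,0.004,40,0,-0.001,0,0,0,0.004,40,0,-0.001,0,0,0,0.004,40,0,-0.001,0,0,0,0.004,40,0,-0.001,0,0,0,0.004,40,0,-0.001,0,0,0,0.004,40], "squeeze": 25}}

```text
clock: 5.13
position: [0.5153, 0.2368, 0.1615]
tool_rot: [0.039, 0.965, -0.01, 0.259]
wrist_force: [-2.6, -2.1, 5.8]
width: 0.679
gripper_force: 25.0
```

Call:
{"name": "play_rows", "arguments": {"plan": [0,0,-0.003,0,0,0,40,0,0,-0.008,0,0,0,40,0,0,-0.014,0,0,0,40,0,0,-0.021,0,0,0,40,0,0,-0.028,0,0,0,40,0,0,-0.036,0,0,0,40,0,0,-0.045,0,0,0,40,0,0,-0.054,0,0,0,40,0,0,-0.063,0,0,0,40,0,0,-0.072,0,0,0,40,0,0,-0.08,0,0,0,40,0,0,-0.08,0,0,0,40]}}

```text
clock: 6.13
position: [0.4743, 0.2409, 0.2317]
tool_rot: [0.038, 0.965, -0.009, 0.259]
wrist_force: [-0.1, 0.4, -0.9]
width: 0.679
gripper_force: 25.0
```

```bash
python3 - <<'E'
from h import *
o=monitor.get_obs();print(o["joint_pos"],o["wrist_force"],o["clock"])
f=go([.46,.22,.42],tool(axes(-.085)))
f=go([.47,-.08,.42],tool(axes(1.5-np.pi)),f)
f=go([.49,-.204,.35],tool(axes(.138-np.pi)),f)
E
```

```text
[-0.0902436   0.30198833 -0.79242663  2.1702473   1.08350116  0.71156917
 -0.17419245] [-0.05042416  0.36811539 -0.94938401] 6.1333
shift [-0.0834 -0.0216 -0.1694] turn [0.0034 0.5242 0.0053]
shift [-0.0354 -0.2981  0.    ] turn [0.     0.     1.5566]
shift [-0.1223  0.0287  0.07  ] turn [0.    0.    1.362]
```

Call:
{"name": "play_rows", "arguments": {"plan": [-0.015,-0.004,-0.03,0,0.05,0,40,-0.03,-0.008,-0.06,0,0.12,0,40,-0.045,-0.012,-0.09,0,0.22,0,40,-0.06,-0.016,-0.12,0.002,0.32,0.003,40,-0.075,-0.02,-0.15,0.003,0.42,0.004,40,-0.083,-0.022,-0.169,0.003,0.5,0.005,40,-0.083,-0.022,-0.169,0.003,0.524,0.005,40,-0.083,-0.022,-0.169,0.003,0.524,0.005,40]}}

```text
clock: 6.8
position: [0.4629, 0.2184, 0.4189]
tool_rot: [0.045, 0.999, 0.001, -0.0]
wrist_force: [-0.4, 0.2, -2.0]
width: 0.68
gripper_force: 25.0
```

Call:
{"name": "play_rows", "arguments": {"plan": [-0.003,-0.02,0,0,0,0.1,40,-0.006,-0.045,0,0,0,0.22,40,-0.01,-0.075,0,0,0,0.34,40,-0.013,-0.105,0,0,0,0.46,40,-0.016,-0.135,0,0,0,0.58,40,-0.019,-0.165,0,0,0,0.7,40,-0.022,-0.195,0,0,0,0.82,40,-0.025,-0.22,0,0,0,0.94,40,-0.028,-0.24,0,0,0,1.06,40,-0.03,-0.26,0,0,0,1.18,40,-0.033,-0.28,0,0,0,1.3,40,-0.035,-0.298,0,0,0,1.42,40]}}

```text
clock: 7.8
position: [0.4688, -0.0815, 0.4164]
tool_rot: [0.686, 0.728, -0.002, -0.001]
wrist_force: [-0.4, -0.3, -2.5]
width: 0.681
gripper_force: 25.0
```

```bash
python3 - <<'E'
from h import *
o=monitor.get_obs();print(o["joint_pos"],o["wrist_force"],o["clock"])
f=go([.49,-.204,.32],tool(axes(.138-np.pi)))
E
```

```text
[ 0.62636592  0.1288646  -0.60509166  1.71637318  0.07723015  1.32292109
  0.06521553] [-0.41900483 -0.30772619 -2.54209422] 7.8
shift [-0.1234  0.0143  0.0965] turn [-0.0016  0.0036  1.4921]
```

Call:
{"name": "play_rows", "arguments": {"plan": [-0.01,0.001,0.008,0,0,0.12,40,-0.02,0.002,0.016,0,0,0.24,40,-0.03,0.004,0.025,0,0,0.36,40,-0.04,0.005,0.033,0,0,0.48,40,-0.05,0.006,0.041,0,0,0.6,40,-0.06,0.008,0.05,0,0,0.72,40,-0.07,0.009,0.058,0,0,0.84,40,-0.08,0.01,0.066,0,0.001,0.96,40,-0.09,0.011,0.074,0,0.002,1.08,40,-0.1,0.012,0.082,0,0.003,1.2,40,-0.11,0.013,0.09,-0.001,0.004,1.32,40,-0.123,0.014,0.096,-0.002,0.004,1.44,40]}}

```text
clock: 8.8
position: [0.4905, -0.2014, 0.3199]
tool_rot: [0.995, 0.096, 0.0, -0.001]
wrist_force: [-1.0, 0.3, -1.5]
width: 0.676
gripper_force: 25.0
```

Call:
{"name": "play_rows", "arguments": {"plan": [0,0,0,0,0,0.05,40,0,0,0,0,0,0.05,40,0,0,0,0,0,0.05,40,0,0,0,0,0,0.05,40]}}

```text
clock: 9.13
position: [0.4915, -0.2017, 0.3219]
tool_rot: [0.997, 0.074, 0.001, -0.001]
wrist_force: [0.0, -0.0, -1.2]
width: 0.68
gripper_force: 25.0
```

```bash
cat > m.py <<'E'
from h import *
o=monitor.get_obs();p=o["position"];Rt=R.from_quat(o["tool_rot"]).as_matrix()
print(o["joint_pos"].round(2),p,o["wrist_force"],o["clock"],R.from_matrix(Rt@np.diag([-1,1,-1])).as_euler("ZYX"))
s=snapshot("wrist");save("w2.png",s["frame"])
Bt=Rt@np.diag([-1,1,-1.])
def rim(P,v,O,B,n):
    L=(P-O)@B; M=v&(abs(L[...,0])<.11)&(abs(L[...,1])<.045)&(L[...,2]>.064)&(L[...,2]<.083); T=L[M]
    if len(T)<30: print(n,len(T));return
    print(n,len(T),"pct",np.percentile(T,[1,99],axis=0).round(4).tolist(),"rect",np.round(np.hstack(cv2.minAreaRect(T[:,:2].astype(np.float32)*1000)),1))
for c in ["wrist","top","scene"]:
    s=snapshot(c);P=pts(s);v=s["range_z"]>0
    rim(P,v,p-Bt@[0,0,.049],Bt,c+" held")
    rim(P,v,np.array([.4885,-.2045,.024]),axes(.138),c+" filled")
    for q in ["empty_bin_red","empty_bin_foot","filled_bin_red","filled_bin_ledge"]:
        for d in spot_point(c,q)[:2]: print(" ",q,np.round(d["xyz"],4),round(d["score"],2))
E
python3 m.py
```

```text
[ 0.59  0.28 -0.35  1.75  0.1   1.13 -1.21] [ 0.49153035 -0.20171851  0.32188831] [ 0.03511682 -0.04029969 -1.21996174] 9.1333 [-2.99299398e+00  2.27223321e-03 -1.05055135e-03]
wrist held 12661 pct [[-0.0838, -0.0428, 0.0645], [0.0474, 0.0425, 0.0822]] rect [-13.5   0.   89.9 142.2  88.6]
wrist filled 220 pct [[0.0915, -0.0181, 0.0718], [0.0971, 0.0211, 0.0758]] rect [94.3  1.5  5.3 39.4  0.7]
  empty_bin_foot [ 0.4283 -0.0034 -0.0035] 0.16
  filled_bin_red [ 0.1582 -0.3914  0.0736] 0.62
  filled_bin_red [ 0.5695 -0.1905  0.1011] 0.56
  filled_bin_ledge [ 0.5592 -0.1961  0.0926] 0.7
  filled_bin_ledge [ 0.1662 -0.3772  0.0681] 0.66
top held 141 pct [[-0.0847, -0.0281, 0.0644], [0.0832, 0.0153, 0.0788]] rect [ -0.3  -5.7  44.6 169.4  89.9]
top filled 116 pct [[-0.0849, -0.0126, 0.0643], [0.0964, 0.0301, 0.0805]] rect [  6.    8.4  43.3 182.1  89.9]
  empty_bin_red [0.2275 0.2789 0.0333] 0.77
  empty_bin_red [ 0.4065 -0.2173  0.3426] 0.72
  empty_bin_foot [0.3982 0.2563 0.0241] 0.93
  empty_bin_foot [ 0.5609 -0.1903  0.2708] 0.56
  filled_bin_red [ 0.5734 -0.194   0.0995] 0.86
  filled_bin_red [ 0.1554 -0.3823  0.0722] 0.6
  filled_bin_ledge [ 0.1633 -0.382   0.0633] 0.67
  filled_bin_ledge [ 0.5673 -0.1913  0.0885] 0.65
scene held 426 pct [[-0.084, -0.038, 0.0642], [0.0983, 0.0349, 0.0777]] rect [  7.3  -1.1  83.  185.1  88.1]
scene filled 456 pct [[-0.0876, -0.0319, 0.0643], [0.0942, 0.0309, 0.0797]] rect [ 3.600e+00 -1.000e-01  1.851e+02  6.550e+01  5.000e-01]
  empty_bin_red [0.2257 0.2757 0.0367] 0.65
  empty_bin_red [ 0.4079 -0.2136  0.3448] 0.56
  empty_bin_foot [ 0.5618 -0.1928  0.2726] 0.95
  empty_bin_foot [0.3996 0.2595 0.022 ] 0.76
  filled_bin_red [ 0.5708 -0.1936  0.097 ] 0.81
  filled_bin_red [ 0.1564 -0.3873  0.0738] 0.68
  filled_bin_ledge [ 0.1647 -0.3804  0.0658] 0.97
  filled_bin_ledge [ 0.562  -0.1897  0.0968] 0.63
```

View pics/w2.png

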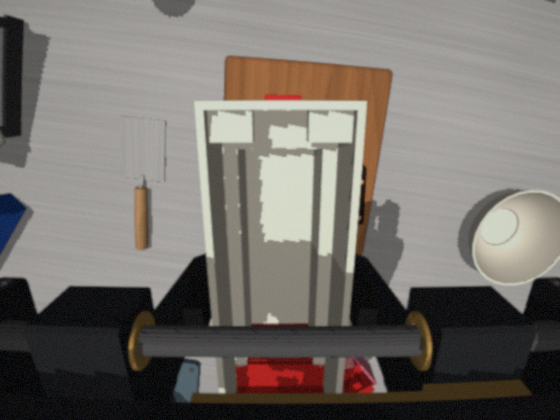

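```bash
cat > m2.py <<'E'
from h import *
o=monitor.get_obs();p=o["position"];Rt=R.from_quat(o["tool_rot"]).as_matrix();Bt=Rt@np.diag([-1,1,-1.])
s=snapshot("wrist");P=pts(s);v=s["range_z"]>0
L=(P-(p-Bt@[0,0,.049]))@Bt
for x0 in (-.08,-.07,-.06,-.05,-.04,-.03):
    M=v&(abs(L[...,0]-x0)<.005)&(abs(L[...,1])<.034)&(L[...,2]>.068)&(L[...,2]<.08);T=L[M]
    a=T[T[:,1]>0.02];b=T[T[:,1]<-.02];print(x0,[(len(k),np.round([k[:,1].min(),k[:,1].max(),np.percentile(k[:,2],90)],4)) for k in (a,b) if len(k)])
M=v&(abs(L[...,0]+.083)<.008)&(abs(L[...,1])<.025)&(L[...,2]>.068)&(L[...,2]<.08);print("end x",np.percentile(L[M][:,0],[1,50,99]),np.median(L[M][:,2]))
M=v&(L[...,0]>.081)&(L[...,0]<.1)&(abs(L[...,1])<.034)&(L[...,2]>.05)&(L[...,2]<.08);print("red",len(L[M]),np.percentile(L[M],[2,98],axis=0) if M.any() else 0)
f=s["frame"].astype(int);red=v&(f[...,0]>120)&(f[...,1]<70)&(P[...,2]<.11)&(P[...,2]>.085)&(P[...,0]>.5)
T=(P[red]-[.4885,-.2045,.024])@axes(.138);print("tab",len(T),np.percentile(T,[1,99],axis=0).round(4).tolist(),np.polyfit(T[:,1],T[:,0],1))
go([.4885,-.2040,.175],tool(axes(.14-np.pi)))
E
python3 m2.py
```

```text
-0.08 [(423, array([0.02  , 0.0296, 0.0728])), (466, array([-0.0309, -0.02  ,  0.073 ]))]
-0.07 [(304, array([0.0259, 0.0295, 0.0727])), (315, array([-0.0308, -0.0221,  0.073 ]))]
-0.06 [(282, array([0.0258, 0.0298, 0.0726])), (285, array([-0.0307, -0.0273,  0.0731]))]
-0.05 [(268, array([0.026 , 0.0294, 0.0726])), (266, array([-0.0307, -0.0271,  0.073 ]))]
-0.04 [(250, array([0.0258, 0.0294, 0.0725])), (238, array([-0.0307, -0.0272,  0.073 ]))]
-0.03 [(223, array([0.0259, 0.0295, 0.0726])), (226, array([-0.0308, -0.0271,  0.073 ]))]
end x [-0.08367992 -0.08228355 -0.0809141 ] 0.07218432347719916
red 0 0
tab 125 [[0.0938, -0.0172, 0.0719], [0.0971, 0.0199, 0.0759]] [0.00358836 0.09530027]
shift [-0.004   0.0007  0.1474] turn [-0.0008 -0.003   0.0052]
```

Call:
{"name": "play_rows", "arguments": {"plan": [-0.003,0.001,0.02,0,-0.003,0.005,40,-0.003,0.001,0.045,0,-0.003,0.005,40,-0.003,0.001,0.07,0,-0.003,0.005,40,-0.003,0.001,0.095,0,-0.003,0.005,40,-0.003,0.001,0.115,0,-0.003,0.005,40,-0.003,0.001,0.13,0,-0.003,0.005,40,-0.003,0.001,0.14,0,-0.003,0.005,40,-0.003,0.001,0.147,0,-0.003,0.005,40,-0.003,0.001,0.147,0,-0.003,0.005,40,-0.003,0.001,0.147,0,-0.003,0.005,40]}}

```text
clock: 10.82
position: [0.49, -0.2042, 0.1759]
tool_rot: [0.998, 0.07, 0.0, -0.0]
wrist_force: [0.2, -0.2, -1.9]
width: 0.68
gripper_force: 25.0
```

```bash
python3 m2.py; python3 - <<'E'
from h import *
o=monitor.get_obs();print(o["position"],o["wrist_force"],o["clock"],R.from_quat(o["tool_rot"]).as_matrix().round(4).tolist())
im=[]
for c,a in (("scene",((.49,-.2,.12))),("top",(.49,-.2,.12))):
    s=snapshot(c);u=px(s,a)[0].astype(int);im.append(cv2.resize(s["frame"][u[1]-45:u[1]+45,u[0]-45:u[0]+45],(400,400),interpolation=cv2.INTER_CUBIC))
save("d.png",np.hstack(im))
E
```

```text
-0.08 [(422, array([0.02  , 0.0295, 0.0727])), (469, array([-0.031 , -0.02  ,  0.0731]))]
-0.07 [(304, array([0.026 , 0.0296, 0.0727])), (311, array([-0.0309, -0.0208,  0.073 ]))]
-0.06 [(284, array([0.0259, 0.0294, 0.0727])), (287, array([-0.0306, -0.0272,  0.0731]))]
-0.05 [(267, array([0.0259, 0.0295, 0.0727])), (269, array([-0.0308, -0.0273,  0.073 ]))]
-0.04 [(245, array([0.0259, 0.0295, 0.0726])), (248, array([-0.0306, -0.0273,  0.0729]))]
-0.03 [(228, array([0.0259, 0.0295, 0.0726])), (226, array([-0.0308, -0.0273,  0.073 ]))]
end x [-0.08364862 -0.08224761 -0.08087981] 0.0721918103456319
red 0 0
tab 900 [[0.0881, -0.0178, 0.0723], [0.0968, 0.0204, 0.0758]] [0.00122246 0.09242916]
shift [-0.0016 -0.0006  0.0013] turn [-0.0001 -0.0012  0.0001]
[ 0.49020405 -0.20431997  0.17625412] [-1.14674294  0.02197579 -0.94200716] 10.8667 [[0.9902, 0.1397, 0.0012], [0.1397, -0.9902, 0.0003], [0.0012, -0.0001, -1.0]]
```

View pics/d.png

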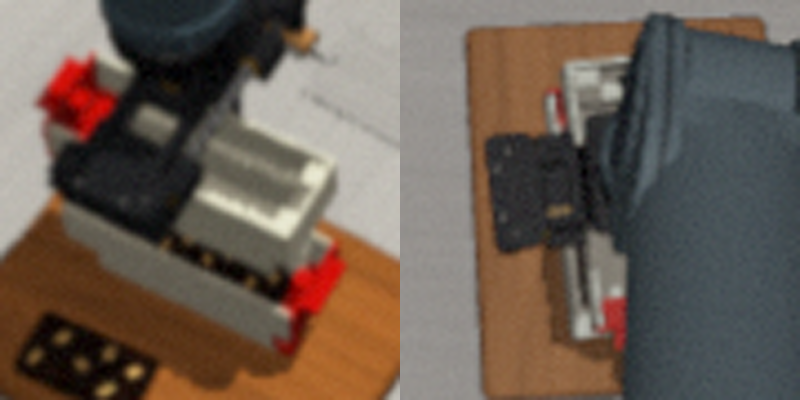

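Call:
{"name": "play_rows", "arguments": {"plan": [-0.001,-0.0005,0.006,0,-0.001,0,40,-0.001,-0.0005,0.012,0,-0.001,0,40,-0.001,-0.0005,0.017,0,-0.001,0,40,-0.001,-0.0005,0.021,0,-0.001,0,40,-0.001,-0.0005,0.024,0,-0.001,0,40,-0.001,-0.0005,0.025,0,-0.001,0,40,-0.001,-0.0005,0.026,0,-0.001,0,40,-0.001,-0.0005,0.027,0,-0.001,0,40,-0.001,-0.0005,0.028,0,-0.001,0,40,-0.001,-0.0005,0.029,0,-0.001,0,40,-0.001,-0.0005,0.03,0,-0.001,0,40,-0.001,-0.0005,0.03,0,-0.001,0,40]}}

```text
clock: 11.97
position: [0.4884, -0.2038, 0.1453]
tool_rot: [0.998, 0.07, -0.001, -0.0]
wrist_force: [0.4, -0.1, -2.2]
width: 0.68
gripper_force: 25.0
```

Call:
{"name": "play_rows", "arguments": {"plan": [0,0,0.001,0,0,0,40,0,0,0.002,0,0,0,40,0,0,0.003,0,0,0,40,0,0,0.003,0,0,0,40]}}

```text
clock: 12.3
position: [0.4886, -0.2038, 0.1429]
tool_rot: [0.998, 0.07, -0.001, -0.0]
wrist_force: [-2.1, 1.2, 4.2]
width: 0.68
gripper_force: 25.0
```

Call:
{"name": "play_rows", "arguments": {"plan": [0,0,0.0005,0,0,0,40,0,0,0.001,0,0,0,40,0,0,0.001,0,0,0,40]}}

```text
clock: 12.55
position: [0.4886, -0.2038, 0.1428]
tool_rot: [0.998, 0.07, -0.001, -0.0]
wrist_force: [-6.1, 2.1, 14.3]
width: 0.676
gripper_force: 25.0
```

```bash
python3 m2.py; python3 - <<'E'
from h import *
o=monitor.get_obs();print(o["position"],o["wrist_force"],o["moment"],o["clock"])
s=snapshot("scene");u=px(s,(.49,-.2,.12))[0].astype(int);im=[cv2.resize(s["frame"][u[1]-40:u[1]+40,u[0]-40:u[0]+40],(400,400),interpolation=cv2.INTER_CUBIC)]
s=snapshot("wrist");im.append(cv2.resize(s["frame"][60:260,180:380],(400,400)))
save("e.png",np.hstack(im))
E
```

```text
-0.08 [(424, array([0.0201, 0.0297, 0.0728])), (472, array([-0.031 , -0.0201,  0.0731]))]
-0.07 [(312, array([0.0259, 0.0295, 0.0729])), (314, array([-0.031 , -0.0221,  0.0732]))]
-0.06 [(285, array([0.0258, 0.0295, 0.0728])), (287, array([-0.0308, -0.0273,  0.0731]))]
-0.05 [(265, array([0.0258, 0.0297, 0.0727])), (266, array([-0.0307, -0.0272,  0.073 ]))]
-0.04 [(246, array([0.0258, 0.0293, 0.0728])), (249, array([-0.0309, -0.0273,  0.073 ]))]
-0.03 [(226, array([0.0259, 0.0294, 0.0727])), (225, array([-0.0306, -0.0272,  0.0731]))]
end x [-0.08368886 -0.08229193 -0.08092611] 0.07232420979847835
red 0 0
tab 1509 [[0.0861, -0.0179, 0.0725], [0.0965, 0.0205, 0.0757]] [-0.0014211   0.09135285]
shift [-0.0002  0.0002 -0.0322] turn [-0.0002  0.0011  0.0002]
[ 0.48859867 -0.20375372  0.14279847] [-4.48538037  2.12558754 14.17823962] [0.3701988  1.11280701 0.01733426] 12.6
```

View pics/e.png

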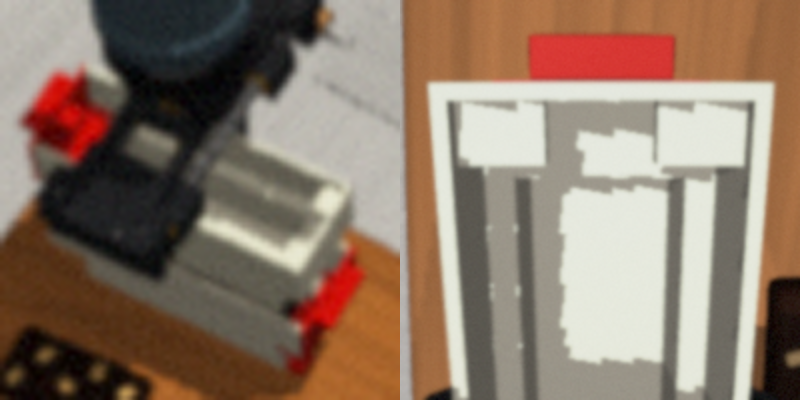

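Contact force appears with the bin about 67 mm above the filled bin's rim level, which matches the ledges (standing on the rim it would be 74 mm). The red ends are opposite and the bin is centred. I'll ease off the load and release.

Call:
{"name": "play_rows", "arguments": {"plan": [0,0,-0.0005,0,0,0,60,0,0,-0.0005,0,0,0,68,0,0,-0.0005,0,0,0,72,0,0,-0.0005,0,0,0,78,0,0,-0.0005,0,0,0,88,0,0,-0.0005,0,0,0,100,0,0,-0.0005,0,0,0,100,0,0,-0.0005,0,0,0,100]}}

```text
clock: 13.37
position: [0.4885, -0.2037, 0.1418]
tool_rot: [0.998, 0.07, -0.001, -0.0]
wrist_force: [0.5, 0.6, 0.0]
width: 1.0
gripper_force: 0.0
```

Call:
{"name": "play_rows", "arguments": {"plan": [0,0,-0.01,0,0,0,100,0,0,-0.025,0,0,0,100,0,0,-0.045,0,0,0,100,0,0,-0.07,0,0,0,100,0,0,-0.1,0,0,0,100,0,0,-0.13,0,0,0,100,0,0,-0.16,0,0,0,100,-0.03,0,-0.17,0,0,0,100,-0.06,0,-0.18,0,0,0,100,-0.08,0,-0.18,0,0,0,100,-0.08,0,-0.18,0,0,0,100]}}

```text
clock: 14.28
position: [0.4061, -0.2163, 0.3233]
tool_rot: [0.998, 0.068, -0.001, 0.001]
wrist_force: [0.3, 0.2, 0.2]
width: 1.003
gripper_force: 0.0
```

```bash
python3 - <<'E'
from h import *
o=monitor.get_obs();print(o["position"],o["wrist_force"],o["clock"])
im=[]
for c in ("wrist","scene"):
    s=snapshot(c);P=pts(s);v=s["range_z"]>0
    B=axes(.138);L=(P-[.4885,-.2038,.024])@B
    T=L[v&(abs(L[...,0])<.11)&(abs(L[...,1])<.045)&(L[...,2]>.136)&(L[...,2]<.15)]
    print(c,len(T),np.percentile(T,[1,99],axis=0).round(4).tolist(),cv2.minAreaRect(T[:,:2].astype(np.float32)*1000))
    k=T[abs(abs(T[:,1])-.0285)<.0025];k=k[k[:,2]>.139]
    print("plane",np.linalg.lstsq(np.c_[k[:,:2],np.ones(len(k))],k[:,2],rcond=None)[0].round(4))
    f=s["frame"]
    if c=="scene":
        u=px(s,(.49,-.2,.12))[0].astype(int);f=cv2.resize(f[u[1]-50:u[1]+50,u[0]-50:u[0]+50],(400,400),interpolation=cv2.INTER_CUBIC)
    else: f=cv2.resize(f,(400,400))
    im.append(f)
save("f.png",np.hstack(im))
E
```

```text
[ 0.4061317  -0.21627113  0.32329802] [0.31188097 0.20354641 0.15541463] 14.2833
wrist 2997 [[-0.0969, -0.0288, 0.1361], [0.0825, 0.0311, 0.1437]] ((-7.174507141113281, 1.168447494506836), (180.50340270996094, 60.85173416137695), 0.09928072988986969)
plane [ 0.0006 -0.0029  0.142 ]
scene 361 [[-0.1002, -0.0321, 0.1362], [0.0819, 0.0299, 0.1475]] ((-10.107688903808594, -1.82403564453125), (184.6536865234375, 63.567962646484375), 0.38407355546951294)
plane [ 0.0037 -0.0145  0.1417]
```

View pics/f.png

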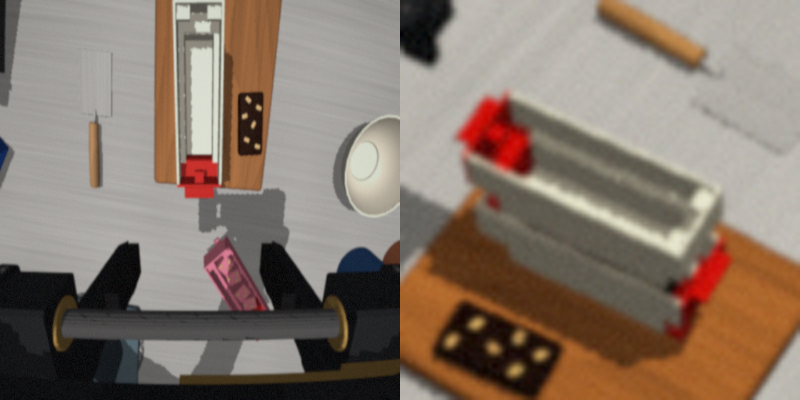

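The stack is level (slope under 1 mrad). The upper rim is 142 mm above the board, which equals 68 + 74, and the red ends are opposite.

```bash
python3 -c "
from h import *
print(ticket.sign_off())"
```

```text
the job is handed in; nothing more can be done
None
```

The empty bin is stacked level on the filled bin's ledges with the red ends opposite, released at about 13 s of the 45 s limit, and the job is handed in.

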